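# Steady the rocking citrus press

## Robot

A 7-joint arm with a two-finger parallel gripper is mounted at the origin on the work surface; the furniture and walls round the work are solid. World frame = base frame: x ahead of the robot, y to its left, z up, the work surface at z = 0. Lengths are in m, angles in rad, forces in N, time in s.
With the tool pointing down it reaches from about 0.35 to 0.9 m from the base axis. Payload 8.1 kg.
Tool frame: the origin (TCP) lies midway between the tips of the shut fingers; the grasp point (between the pads) lies 19 mm behind it; z points along the fingers, y is the line along which they close (so a half turn about z gives the same grasp; the last joint's range is limited). The gripper opens to 92 mm and grips with 3 to 60 N. Pads are 19 mm wide; open, the fingers measure 130 mm over their backs; the gripper's body (75 mm by 190 mm) begins 47 mm behind the grasp point.
Start: joints at [1.061, 0.434, 0.025, 1.573, -0.012, 1.134, -0.075], TCP at [0.247, -0.574, 0.227] pointing down, gripper open.
Joint ranges: [-2.62, 2.62], [-0.44, 2.09], [-1.27, 1.32], [0.08, 2.57], [-1.32, 4.46], [0.12, 2], [-2.74, 2.74]. Speed limits (rad/s): [2.22, 2.22, 3.01, 3.01, 3.14, 3.14, 3.14].

## Interface

Orientations are given as a rotation vector (axis times angle).
In Python, from cell import arm gives the robot as it stands.
- The arm moves only by the tool carry_out, never from a script. Its arguments are lists of equal length, an entry for each row: "claw": the finger opening in cm, from 0 to 9.18; "delta_pos": the shift along the tool's x, y, z in cm, a list of three; "angular": the turn, a rotation vector about the tool's x, y, z in rad, a list of three. In form: {"claw": [claw, ...], "delta_pos": [[dx, dy, dz], ...], "angular": [[ax, ay, az], ...]}. A call has 1 to 20 rows; each row shifts and turns the commanded pose from where the row before left it, along the tool's axes as they then stand; what a row does not reach is not made up. A row lasts 1/10 s, in which the tool goes at most 50 mm and 8.59 degrees, less where a joint would pass 70% of its speed; a pose out of reach is approached as far as the arm can. A call with a gripper value outside its range is refused whole. The fingers move at their own pace and stop on an object; "force" is the grip in N (left out, the last holds). Time passes only in rows, so rows that do not move let the fingers close. It gives the time, the measured TCP pose, the force, the opening and the grip force at its end, in the units of the state.
- arm.observe(): the state, without advancing time (a new reading comes with each control period).
- arm.get_image(name): name is "scene" or "top"; returns a dict with "frame" (384x512x3 uint8, red, green, blue), "mtx" (3x3 intrinsics, pixels), "dist" ([k1, k2, p1, p2, k3] as OpenCV has them; the pictures are not rectified), "T" (4x4, takes a point from camera to world coordinates). Camera axes: x right, y down, z forward; pixel columns grow to the right and rows downward; lengths in m; the calibration is good to about 2 mm. A picture is of the moment at which its call begins. There is no depth.
- arm.sign_off(): hands the job in; it is judged then, once.
Trained networks look in a picture, given as the dict that the camera call returned (one of the last four; its "shot" number tells which), for a name from the list of things; names that differ only in an ending like _2 or _b are one class to them, and where a whole thing is asked for, a point or a joint stands for the part that bears it (a point fixed in the world has none). Each returns a list of dicts, best first, with "conf" (0 to 1); they miss things now and then, are a little off and sometimes report something else, mostly with a low value. They report only what shows in the picture. A call takes as long as a camera call.
- arm.look_for(label, picture): "centre" ([column, row] as shares, 0 to 1, of the picture: columns of its width, rows of its height, amid what is visible of it).
- arm.trace(label, picture): "region" (384x512 bool, what is visible of it) and "centre" ([column, row] as shares, 0 to 1, of the picture: columns of its width, rows of its height, amid what is visible of it).
- arm.place_of(label, picture): "centre" ([column, row] as shares, 0 to 1, of the picture: columns of its width, rows of its height: a listed point, or the origin of a listed thing).
The state is a dict: "clock": time; "joints": joint angles; "dq": joint speeds; "joint_efforts": joint torques, N m; "position": TCP position; "ee_rot": TCP orientation; "force": force on the tool from outside, world axes, zero at the start; "ft_torque": the same for the moment, N m; "width": opening from 0.0 (shut) to 1.0 (fully open); "gripper_force": force on a finger pad.
Only numpy, scipy, OpenCV 4.12 (cv2) and the standard library are available. Lean on these libraries where they do the work, as an engineer would, in place of code of your own. Each camera call takes 0.05 s, during which the arm holds its last target. There are 200 camera calls.

## Task

The lever citrus press rocks on its wooden board because the board's screw foot, the one with the steel T-bar on top, has been wound up too far. Wind that foot down by its T-bar, without shoving the board along the worktop, until the board stands level and firm with its weight on all four feet, and let go; then push the press's lever right down to prove it and leave it down. Leave the bowl on the board and the other things round about where they are.

Things in the scene. Friction and masses are not known exactly. Their poses are not given: they have to be found in the camera images.
- juicing_board: Loose wooden board, 300 (x) x 310 (y) x 26 mm, its top 48 mm above its origin; 3.2 to 4.7 kg in all with the press bolted to its right half. Origin: centre of the board at the level of the fixed feet's soles; x from its near to its far edge (pointing away from the robot), y to its left edge, z square to it. Feet at x +-115, y +-120 mm: three fixed, 22 mm high, and the screw foot at far left.
- screw_foot: Adjustable foot at the board's far-left corner (x +115, y +120 mm): swivelling pad 34 mm across, 10 mm high, on the lower end of the jack screw. Origin: centre of its sole; z along the screw. It does not turn; one turn of the screw moves it 5 mm along the board's z. It starts 4.5 to 8.5 mm too short.
- jack_head (a point): Point on the axis of the steel jack screw (12 mm thick, head 22 mm across) at the middle of its T-bar, 92 mm above the pad's sole and 44 mm above the board's top when firm. Clockwise from above winds the foot down and lifts that corner of the board. It turns stiffly (0.05 N m), stays where it is left, and has almost one turn in hand beyond the right length.
- bar_end (a point): Middle of the ball at one end of the T-bar. The bar is a straight steel rod 10 mm thick, lying level across the screw's head, 48 mm to each side of the axis, with balls 16 mm across on both ends; it is free all round and can be pushed round with the closed fingertips or gripped. It starts at any angle.
- foot_far_right: Fixed foot, 34 mm across and 22 mm high, under the board's far-right corner (board x +115, y -120 mm). Origin: centre of its sole.
- foot_near_left: Like it, under the near-left corner (board x -115, y +120 mm). Origin: centre of its sole. Each of the four soles is rubber and gives about 0.06 mm per N: when the hanging foot just touches, some 0.4 turn more shares the weight and brings the board quite level. All four feet bear for about 0.3 turn either side of that.
- foot_near_right: Like it, under the near-right corner (board x -115, y -120 mm). Origin: centre of its sole. At the start the board leans down on the short screw foot, tipping about the line through the far-right and near-left feet (166 mm from either of the other two), and this foot hangs 2 to 6.5 mm above the worktop. With the screw foot too long the board leans the other way.
- press_lever (a joint): Angle of the press's lever, rad: 0 = right down (lever level, against its stop), grows as the grip is raised; starts 0.4 to 0.65. It stays where it is left; pushing it down takes about 3 N at the middle of the grip.
- lever_grip (a point): Middle of the lever's round grip, on its axis: the grip is a rod 24 mm in diameter and 92 mm long. 179 mm from the pivot. About 203 mm above the worktop when the lever is down, about 275 to 310 mm at the start.
- lever_pivot (a point): Pivot of the lever, 155 mm above the board's top, at the top of the press's column (board x +119, y -33 mm). The lever runs from it towards the board's near edge (-x) and swings in the board's x-z plane.
- bowl: Cereal bowl, 136 mm across, 61 mm high, standing on the near-left part of the board. Loose. Origin: centre of its underside.
- mug: Mug, 82 mm across, 91 mm high, on the worktop right of the board, near the robot. Loose. Origin: centre of its underside. (Over this part hangs a big pendant lamp, 260 mm across, its underside 720 mm above the worktop, about x 0.31, y -0.11 m.)
- teaspoon: Teaspoon, 138 mm long, lying on the worktop right of the board. Loose.
- peeler: Peeler, 170 mm long, lying on the worktop near the robot, to the right. Loose.
- lemon_one: Lemon, 83 mm long, lying on the small chopping board on the right. Loose.
- lemon_two: Second lemon, 75 mm long, lying on the small chopping board on the right. Loose.

How it is judged:
By the outcome, as a careful person would: the job done as asked, in the order asked, and still so for the second after the job is handed in, with the robot touching nothing.
It also fails if it takes over 48 s, if anything falls off the work surface, if the arm or the gripper's body presses on something with over 40 N, if the wrist force passes 120 N, or if a joint passes its speed limit or range.

## Working session

There is one attempt and no reset: what is moved stays moved. The work goes in short steps, Python scripts to look and compute and a tool call to move; the robot and the scene stay as the last step left them, time stands still between calls to the robot, and variables do not carry over. Pictures are saved under pics/ and viewed, at most 10 in all, crops included, and the job is handed in when it is done.

Besides the shell and the picture viewer there is one more tool, called after "Call:" as name(argument=value, ...), one argument or row to a line, values as JSON. carry_out: Moves the arm, as the interface text tells. Its arguments: {"type":"object","properties":{"claw":{"type":"array","items":{"type":"number"}},"delta_pos":{"type":"array","items":{"type":"array","items":{"type":"number"}}},"angular":{"type":"array","items":{"type":"array","items":{"type":"number"}}},"force":{"type":"number"}},"required":["claw","delta_pos","angular"]}

```bash
mkdir -p pics
cat > h.py <<'E'
import numpy as np, cv2
from cell import arm
from scipy.spatial.transform import Rotation as R
def und(im,c):
    p=np.array([[c[0]*512,c[1]*384]],float).reshape(1,1,2)
    n=cv2.undistortPoints(p,im["mtx"],im["dist"]).ravel()
    T=np.array(im["T"]); d=T[:3,:3]@np.array([n[0],n[1],1]); return T[:3,3],d/np.linalg.norm(d)
def tri(rays):
    A=np.zeros((3,3));b=np.zeros(3)
    for o,d in rays:
        P=np.eye(3)-np.outer(d,d);A+=P;b+=P@o
    x=np.linalg.solve(A,b); return x,[np.linalg.norm((np.eye(3)-np.outer(d,d))@(x-o))*1000 for o,d in rays]
def proj(im,X):
    T=np.linalg.inv(np.array(im["T"])); r,_=cv2.Rodrigues(T[:3,:3])
    return cv2.projectPoints(np.array(X,float).reshape(-1,1,3),r,T[:3,3],np.array(im["mtx"]),np.array(im["dist"]))[0].reshape(-1,2)
E
python3 - <<'E'
from h import *
np.set_printoptions(precision=4,suppress=True)
s=arm.observe();print(s)
S=arm.get_image("scene");T=arm.get_image("top")
for n,i in(("scene",S),("top",T)):
    cv2.imwrite(f"pics/{n}0.png",i["frame"][:,:,::-1]); print(n,np.array(i["T"]))
for l in["juicing_board","screw_foot","jack_head","bar_end","foot_far_right","foot_near_left","foot_near_right","lever_grip","lever_pivot","bowl","mug"]:
    a=arm.place_of(l,S)[:3];b=arm.place_of(l,T)[:3]
    f=lambda q:[(round(x["centre"][0]*512),round(x["centre"][1]*384),round(x["conf"],2)) for x in q]
    print(l,f(a),f(b))
    if a and b: print("   ",*tri([und(S,a[0]["centre"]),und(T,b[0]["centre"])]))
print(arm.observe()["clock"])
E
```

```text
{'clock': 0.0, 'joints': array([ 1.0614,  0.4352,  0.025 ,  1.5741, -0.0116,  1.134 , -0.0752]), 'dq': array([ 0.0007,  0.0008,  0.0007,  0.0017,  0.0014, -0.0022, -0.0015]), 'joint_efforts': array([ -0.0004, -66.7861,   0.9848, -31.4465,  -0.0606,   0.0429,
         0.0001]), 'position': array([ 0.247 , -0.5736,  0.2259]), 'ee_rot': array([-3.0754, -0.6341,  0.0007]), 'force': array([-0.0033, -0.4513,  0.2088]), 'ft_torque': array([0.0089, 0.0547, 0.0116]), 'gripper_force': 0.0, 'width': 0.9998743307581838}
scene [[-0.8448 -0.3847  0.3718  0.0084]
 [-0.5349  0.5937 -0.6011  0.8675]
 [ 0.0105 -0.7067 -0.7074  1.0746]
 [ 0.      0.      0.      1.    ]]
top [[-0.0083 -0.9919  0.1267  0.3118]
 [-0.9979  0.0002 -0.0642  0.1292]
 [ 0.0636 -0.127  -0.9899  1.3899]
 [ 0.      0.      0.      1.    ]]
juicing_board [(220, 266, 0.89)] [(188, 191, 0.89)]
    [ 0.4923  0.2536 -0.0069] [np.float64(2.5555898615176633), np.float64(2.555589861517796)]
screw_foot [(199, 317, 0.5)] [(137, 207, 0.48)]
    [ 0.4452  0.4148 -0.014 ] [np.float64(0.2211161989685501), np.float64(0.22111619896883794)]
jack_head [(197, 299, 0.76)] [(127, 206, 0.69)]
    [0.4369 0.4217 0.0904] [np.float64(0.9199879461147014), np.float64(0.91998794611467)]
bar_end [(186, 314, 0.54)] [(110, 205, 0.67), (189, 189, 0.34)]
    [0.4391 0.4681 0.088 ] [np.float64(3.2529895733168352), np.float64(3.252989573316939)]
foot_far_right [] []
foot_near_left [(166, 226, 0.55)] []
foot_near_right [] [(348, 181, 0.38)]
lever_grip [] [(187, 175, 0.79)]
lever_pivot [(169, 229, 0.76)] [(147, 150, 0.76)]
    [0.5773 0.3455 0.1951] [np.float64(4.008227568059706), np.float64(4.0082275680596915)]
bowl [(244, 258, 0.91)] [(194, 217, 0.96)]
    [0.4128 0.2323 0.0633] [np.float64(7.427738440020842), np.float64(7.42773844002079)]
mug [(309, 209, 0.77), (169, 228, 0.37)] [(298, 228, 0.66)]
    [ 0.3777 -0.0968 -0.0171] [np.float64(3.69980823744438), np.float64(3.6998082374444503)]
1.2
```

View pics/scene0.png

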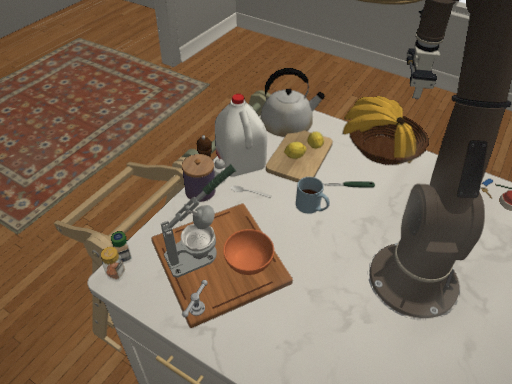

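View pics/top0.png

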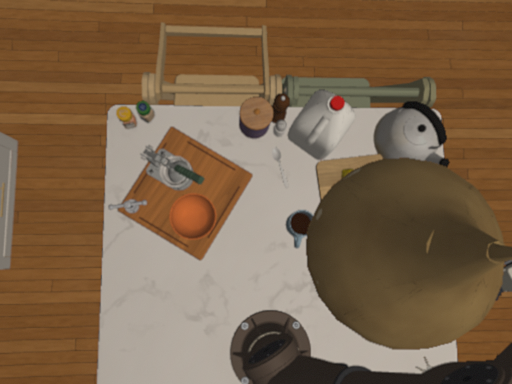

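Scene: the board is rotated about 55–60°. The T-bar is at (197,299), the press lever is raised, and the bowl is at (248,252). In the top view the T-bar is at (127,206), with ends near (110,205) and (145,206). The lamp hides only the right-hand side.

Run:
```python
from h import *
np.set_printoptions(precision=4,suppress=True)
S=arm.get_image("scene");T=arm.get_image("top")
def plane(im,px,z):
    out=[]
    for p in px:
        o,d=und(im,(p[0]/512,p[1]/384)); out.append((o+d*(z-o[2])/d[2])[:2])
    return np.array(out)
for n,im in(("S",S),("T",T)):
    m=np.zeros((384,512),bool)
    for l in("juicing_board","bowl"):
        q=arm.trace(l,im)
        if q: m|=q[0]["region"]; print(l,q[0]["conf"],q[0]["region"].sum())
    c=max(cv2.findContours(m.astype(np.uint8),0,1)[0],key=cv2.contourArea)[:,0,:]
    P=plane(im,c,0.048); r=cv2.minAreaRect((P*1000).astype(np.float32)); print(n,r); 
    ap=cv2.approxPolyDP(cv2.convexHull(c),6,True)[:,0,:];print(np.hstack([ap,plane(im,ap,.048)]))
for l in["jack_head","bar_end","lever_grip","lever_pivot","screw_foot","foot_near_left"]:
    f=lambda q:[(round(x["centre"][0]*512,1),round(x["centre"][1]*384,1),round(x["conf"],2)) for x in q]
    for k,fn in(("pl",arm.place_of),("lf",arm.look_for)):
        a=fn(l,S)[:3];b=fn(l,T)[:3]
        print(l,k,f(a),f(b))
        if a and b: print("   ",*tri([und(S,a[0]["centre"]),und(T,b[0]["centre"])]))
a=cv2.resize(S["frame"][190:330,140:300],None,fx=2.5,fy=2.5*0+3.5,interpolation=2)
a=cv2.resize(S["frame"][160:330,140:300],(400,425),interpolation=2);b=cv2.resize(T["frame"][120:264,104:260],(400,425),interpolation=2)
cv2.imwrite("pics/crop1.png",np.hstack([a,b])[:,:,::-1])
print(arm.observe()["clock"])
```

```text
juicing_board 0.76 9520
bowl 0.81 1776
S ((556.7691650390625, 209.44613647460938), (324.7001647949219, 533.91015625), 53.10126876831055)
[[232.     165.       0.6709  -0.0774]
 [292.     280.       0.2784   0.2175]
 [190.     326.       0.4246   0.4724]
 [152.     237.       0.6901   0.3075]]
juicing_board 0.75 8136
bowl 0.75 234
T ((487.6827392578125, 268.005859375), (326.87548828125, 317.0313720703125), 58.916290283203125)
[[170.     128.       0.6847   0.3064]
 [251.     175.       0.5372   0.0552]
 [200.     259.       0.2807   0.2107]
 [108.     208.       0.4355   0.4865]
 [146.     148.       0.6206   0.3784]]
jack_head pl [(196.0, 299.8, 0.52)] [(127.2, 199.8, 0.54)]
    [0.4506 0.4207 0.0782] [np.float64(6.895749763528428), np.float64(6.895749763528432)]
jack_head lf [(198.3, 300.5, 0.53)] [(124.9, 203.9, 0.49), (179.9, 182.3, 0.49)]
    [0.4381 0.4246 0.0908] [np.float64(5.867671132034192), np.float64(5.86767113203412)]
bar_end pl [(185.5, 311.6, 0.52)] [(112.1, 206.4, 0.6)]
    [0.4376 0.4642 0.0921] [np.float64(1.734810655138595), np.float64(1.734810655138572)]
bar_end lf
[... 484 characters left out ...]
4, 227.6, 0.66)] [(145.4, 152.4, 0.78)]
    [0.5684 0.3482 0.2087] [np.float64(3.378150327731925), np.float64(3.3781503277318623)]
lever_pivot lf [(195.9, 237.0, 0.74)] [(170.5, 171.9, 0.9)]
    [0.5322 0.2921 0.1367] [np.float64(1.6550199864147943), np.float64(1.6550199864148019)]
screw_foot pl [(198.2, 318.2, 0.48)] [(135.7, 206.1, 0.63)]
    [ 0.4467  0.418  -0.0159] [np.float64(0.4963464545564455), np.float64(0.4963464545564959)]
screw_foot lf [(194.3, 299.6, 0.51)] [(127.3, 204.5, 0.64), (171.4, 170.1, 0.35)]
    [0.4436 0.4226 0.0846] [np.float64(1.515361401990522), np.float64(1.515361401990493)]
foot_near_left pl [(314.7, 147.1, 0.46)] []
foot_near_left lf [(245.5, 249.2, 0.5)] []
2.7
```

View pics/crop1.png

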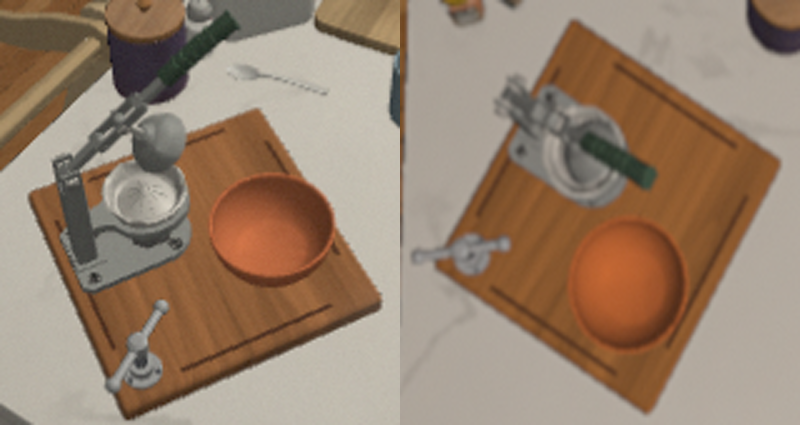

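The zoomed crop shows all four board corners, both T-bar balls and the lever grip in both views. I'll triangulate these hand-read points and fit the board.

Run:
```python
from h import *
from scipy.optimize import least_squares
np.set_printoptions(precision=4,suppress=True)
S=arm.get_image("scene");T=arm.get_image("top")
s=lambda x,y:(140+x/2.5,160+y/2.5); t=lambda x,y:(104+x/2.564,120+y/2.951)
pts={"FR":(s(30,193),t(575,18)),"NR":(s(260,110),t(778,165)),"NL":(s(380,299),t(650,413)),"FL":(s(127,411),t(437,265)),
"b1":(s(163,306),t(503,242)),"b2":(s(113,385),t(420,257)),"gripend":(s(230,18),t(648,178)),"bowlrim":(s(271,229),t(628,284))}
n=lambda p:(p[0]/512,p[1]/384); W={}
for k,(a,b) in pts.items():
    x,e=tri([und(S,n(a)),und(T,n(b))]);W[k]=x;print(k,x,e[0])
c=(W["b1"]+W["b2"])/2;d=W["b2"]-W["b1"];print("jack",c,np.linalg.norm(d),np.degrees(np.arctan2(d[1],d[0])))
B={"FR":(.15,-.155,.044),"NR":(-.15,-.155,.044),"NL":(-.15,.155,.044),"FL":(.15,.155,.044)}
# full pose fit, reprojection
def res(q):
    r=R.from_rotvec([q[3],q[4],0])*R.from_rotvec([0,0,q[2]])
    o=[]
    for k,v in B.items():
        X=r.apply(v)+[q[0],q[1],q[5]]
        o+=list((proj(S,X)[0]-pts[k][0]))+list((proj(T,X)[0]-pts[k][1]))
    return np.array(o)
f=least_squares(res,[.49,.26,1.03,0,0,0]);print(f.x,np.degrees(f.x[2]),res(f.x).round(1))
q=f.x;r=R.from_rotvec([q[3],q[4],0])*R.from_rotvec([0,0,q[2]])
for nme,v in dict(jack=(.115,.12,.092),pivot=(.119,-.033,.203),NRp=(-.135,-.13,.048),NRfoot=(-.115,-.12,.048),FRp=(.13,-.135,.048),NLp=(-.135,.14,.048)).items():print(nme,r.apply(v)+[q[0],q[1],q[5]])
w=r.inv().apply(W["bowlrim"]-[q[0],q[1],q[5]]);print("bowl in board",w,"grip",r.inv().apply(W["gripend"]-[q[0],q[1],q[5]]))
```

```text
FR [ 1.0037 -0.1994 -0.6067] 192.76442859684775
NR [ 0.7552 -0.5808 -0.5771] 168.68834452295872
NL [ 0.3694 -0.3835 -0.7041] 158.3932453020607
FL [ 0.6126  0.0384 -0.7016] 180.97133318081865
b1 [ 0.6311 -0.0813 -0.5632] 164.9478061367208
b2 [ 0.6106  0.0732 -0.5743] 172.0569999148077
gripend [ 0.6271 -0.225  -0.0333] 121.3277530881197
bowlrim [ 0.564  -0.3053 -0.5464] 157.6559005565657
jack [ 0.6208 -0.0041 -0.5687] 0.15627578646318996 97.55708951090912
[ 0.7209 -0.3307  0.9992 -0.3631 -0.2305 -0.7795] 57.25215953388891 [ 63.1   1.7 -21.3  -1.6  25.3  11.1 -47.9 -20.1   4.4  -9.4 -31.9 -51.
  49.7 -28.4   1.4 -32.4]
jack [ 0.6693 -0.1488 -0.7614]
pivot [ 0.7687 -0.1786 -0.6033]
NRp [ 0.738  -0.4843 -0.663 ]
NRfoot [ 0.7412 -0.4634 -0.6703]
FRp [ 0.8907 -0.2723 -0.7075]
NLp [ 0.5229 -0.3571 -0.7652]
bowl in board [-0.1084  0.0489  0.2559] grip [-0.0979 -0.1578  0.7364]
```

```bash
cat > fit.py <<'E'
from h import *
from scipy.optimize import least_squares
np.set_printoptions(precision=4,suppress=True)
S=arm.get_image("scene");T=arm.get_image("top")
s=lambda x,y:(140+x/2.5,160+y/2.5); t=lambda x,y:(104+(x-400)/2.564,120+y/2.951)
pts={"FR":(s(30,193),t(575,18)),"NR":(s(260,110),t(778,165)),"NL":(s(380,299),t(650,413)),"FL":(s(127,411),t(437,265)),
"b1":(s(163,306),t(503,242)),"b2":(s(113,385),t(420,257)),"gripend":(s(230,18),t(648,178)),"bowlrim":(s(271,229),t(628,284))}
n=lambda p:(p[0]/512,p[1]/384); W={}
for k,(a,b) in pts.items():
    x,e=tri([und(S,n(a)),und(T,n(b))]);W[k]=x;print(k,x,e[0])
c=(W["b1"]+W["b2"])/2;d=W["b2"]-W["b1"];print("jack",c,np.linalg.norm(d),np.degrees(np.arctan2(d[1],d[0])))
B={"FR":(.15,-.155,.046),"NR":(-.15,-.155,.046),"NL":(-.15,.155,.046),"FL":(.15,.155,.046)}
def res(q):
    r=R.from_rotvec([q[3],q[4],0])*R.from_rotvec([0,0,q[2]])
    o=[]
    for k,v in B.items():
        X=r.apply(v)+[q[0],q[1],q[5]]
        o+=list((proj(S,X)[0]-pts[k][0]))+list((proj(T,X)[0]-pts[k][1]))
    return np.array(o)
f=least_squares(res,[.49,.26,1.03,0,0,0]);print(f.x,np.degrees(f.x[2]),res(f.x).round(1))
q=f.x;r=R.from_rotvec([q[3],q[4],0])*R.from_rotvec([0,0,q[2]])
for nme,v in dict(jack=(.115,.12,.092),pivot=(.119,-.033,.203),NRp=(-.135,-.13,.048),NRfoot=(-.115,-.12,.048),FRp=(.13,-.135,.048),NLp=(-.135,.14,.048)).items():print(nme,r.apply(v)+[q[0],q[1],q[5]])
w=r.inv().apply(W["bowlrim"]-[q[0],q[1],q[5]]);print("bowl in board",w,"grip",r.inv().apply(W["gripend"]-[q[0],q[1],q[5]]))
E
python3 fit.py
```

```text
FR [0.6952 0.3017 0.0372] 1.486629723206734
NR [0.5352 0.0547 0.0513] 1.4892387039246293
NL [0.2798 0.2078 0.036 ] 2.540956351954993
FL [0.4322 0.4605 0.0298] 0.7858082864319726
b1 [0.4486 0.3717 0.093 ] 0.029850376586945976
b2 [0.4366 0.4668 0.0855] 2.2089356496061914
gripend [0.4777 0.1941 0.3366] 2.5200010451452326
bowlrim [0.4074 0.2301 0.0945] 1.33482581157563
jack [0.4426 0.4193 0.0892] 0.09614890340483977 97.18054021816278
[ 0.4871  0.2538  1.0237 -0.0178  0.0012 -0.0111] 58.6513314367599 [-0.   0.6 -0.2 -0.9  0.3  0.4  2.3 -1.7  2.   0.5 -0.1  0.2 -0.6  0.5
 -1.2 -0.5]
jack [0.4446 0.4161 0.0781]
pivot [0.5774 0.3419 0.1903]
NRp [0.5279 0.0718 0.0401]
NRfoot [0.5298 0.0941 0.0397]
FRp [0.6701 0.2955 0.036 ]
NLp [0.2974 0.2122 0.0379]
bowl in board [-0.0634  0.0549  0.105 ] grip [-0.0614 -0.0259  0.3465]
```

Run:
```python
from h import *
np.set_printoptions(precision=3,suppress=True)
S=arm.get_image("scene");T=arm.get_image("top")
n=lambda p:(p[0]/512,p[1]/384)
for k,a,b in(("jugcap",(238,100),(337,103)),("kettle handle",(287,72),(427,112)),("lampcheck",None,None),("jar",(199,161),(256,112)),("grinder",(205,140),(281,102)),("mugrim",(309,185),(300,222))):
    if a: print(k,*tri([und(S,n(a)),und(T,n(b))]))
b=-1.164; nv=np.array([-np.sin(b),np.cos(b),0])
for p in[(440,225),(447,200),(425,85),(424,60),(437,15),(470,100),(490,10),(455,95),(500,95),(428,265)]:
    o,d=und(S,n(p)); x=o+d*(-(o@nv)/(d@nv)); print(p,"r",np.hypot(x[0],x[1]),"z",x[2])
print("tcp px",proj(S,arm.observe()["position"]), proj(T,[.31,-.11,.72]))
```

```text
jugcap [ 0.706 -0.172  0.241] [np.float64(0.649936761271515), np.float64(0.6499367612716923)]
kettle handle [ 0.679 -0.433  0.227] [np.float64(8.178463443642174), np.float64(8.178463443642263)]
jar [0.711 0.044 0.136] [np.float64(0.2553469651416315), np.float64(0.25534696514163996)]
grinder [ 0.736 -0.027  0.16 ] [np.float64(1.7248287723832905), np.float64(1.7248287723834022)]
mugrim [ 0.389 -0.087  0.095] [np.float64(1.0037750583112959), np.float64(1.0037750583111302)]
(440, 225) r 0.005335557286585968 z 0.2406943304015745
(447, 200) r 0.01711718886744052 z 0.3058166740020011
(425, 85) r 0.5112266083081475 z 0.31850837250471664
(424, 60) r 0.6118602908924359 z 0.35065248517705583
(437, 15) r 0.6126704569797252 z 0.5017279853474463
(470, 100) r 0.11838020712397233 z 0.5208778773435334
(490, 10) r 0.19614607425097677 z 0.6933030081182999
(455, 95) r 0.2211975733510644 z 0.46784092211642736
(500, 95) r 0.011290194524137638 z 0.6173121375782442
(428, 265) r 0.04082064532835041 z 0.12406929810163081
tcp px [[414.033  90.548]] [[382.284 248.339]]
```

Call:
carry_out(
  claw=[0,0,0,0],
  delta_pos=[
    [0,4,-2],
    [0,4,-2],
    [0,4,-2],
    [0,0,0],
  ],
  angular=[
    [0,0,0],
    [0,0,0],
    [0,0,0],
    [0,0,0],
  ],
)

```text
clock: 3.4
position: [0.2969, -0.6886, 0.2883]
ee_rot: [3.071, 0.634, 0.002]
force: [0.4, 0.3, 0.9]
width: 0.696
gripper_force: 0.0
```

```bash
python3 -c "
from h import *
s=arm.observe();print(s)
cv2.imwrite('pics/s2.png',arm.get_image('scene')['frame'][:,:,::-1])"
```

```text
{'clock': 3.4, 'joints': array([ 1.06644243,  0.61817291,  0.05039981,  1.11367445, -0.02933018,
        1.40473942, -0.0517353 ]), 'dq': array([ 0.00095561, -0.05010254, -0.01080568,  0.17980985,  0.0050594 ,
       -0.05070668, -0.00805003]), 'joint_efforts': array([  0.16016537, -81.06211424,   1.98250696, -36.4137876 ,
        -0.10565963,   1.02183748,   0.10743201]), 'position': array([ 0.2968547, -0.688563 ,  0.2882962]), 'ee_rot': array([3.07137482e+00, 6.33557255e-01, 1.87087173e-03]), 'force': array([0.43188766, 0.34362769, 0.86900533]), 'ft_torque': array([ 0.01509399, -0.00174291,  0.01182239]), 'gripper_force': 0.0, 'width': 0.6963352101574476}
```

Call:
carry_out(
  claw=[0,0,0,0],
  delta_pos=[
    [0,-4,-3],
    [0,-4,-3],
    [0,-4,-3],
    [0,0,0],
  ],
  angular=[
    [0.1,0,0],
    [0.1,0,0],
    [0.1,0,0],
    [0,0,0],
  ],
)

```text
clock: 3.85
position: [0.2503, -0.5813, 0.3923]
ee_rot: [-2.787, -0.575, 0.086]
force: [-0.5, -0.4, 0.2]
width: 0.311
gripper_force: 0.0
```

```bash
python3 -c "
from h import *
s=arm.observe();print(s)"
```

```text
{'clock': 3.85, 'joints': array([ 1.06335283,  0.59500514,  0.06195265,  0.94940588, -0.05079376,
        1.89795203, -0.05319959]), 'dq': array([-0.00029509,  0.02435042, -0.00164523,  0.07663067,  0.00872773,
       -0.19614877,  0.00190735]), 'joint_efforts': array([-3.69331129e-01, -7.75517607e+01,  1.54797960e+00, -3.27467823e+01,
       -3.14944256e-01,  4.78491068e+00,  2.10511097e-02]), 'position': array([ 0.25028882, -0.58125549,  0.39227165]), 'ee_rot': array([-2.78748313, -0.57482206,  0.08648943]), 'force': array([-0.51736425, -0.37718786,  0.21077514]), 'ft_torque': array([-0.34950552, -0.18559612, -0.01198011]), 'gripper_force': 0.0, 'width': 0.3108974634824884}
```

```bash
python3 -c "
import cv2
i=cv2.imread('pics/s2.png');cv2.imwrite('pics/s2c.png',cv2.resize(i[60:300,40:380],(800,565)))"
```

```text
(no output)
```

View pics/s2c.png

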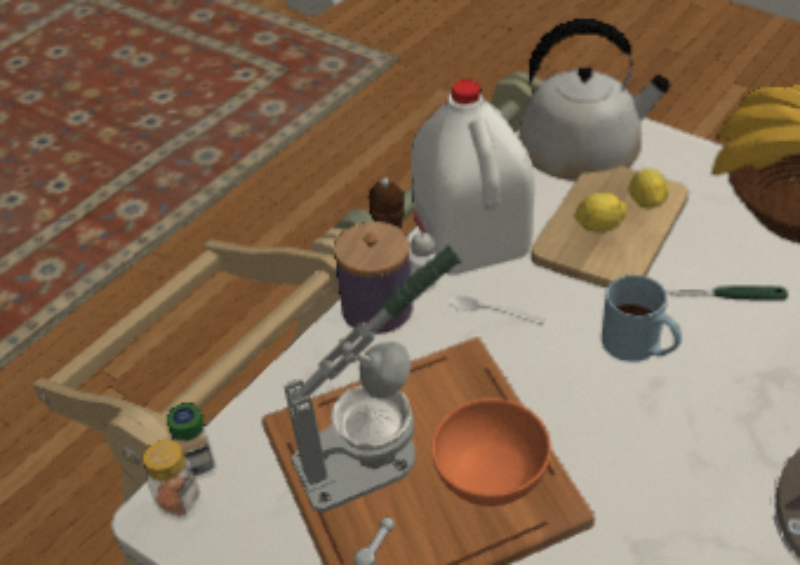

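Call:
carry_out(
  claw=[0,0,0,0,0,0,0,0],
  delta_pos=[
    [0,0,0],
    [0,0,0],
    [0,2,0],
    [0,4.5,2],
    [0,4.5,2],
    [0,4.5,2],
    [0,4.5,2],
    [0,4.5,1],
  ],
  angular=[
    [-0.1,0,0],
    [-0.1,0,0],
    [-0.1,0,0],
    [0,0,0],
    [0,0,0],
    [0,0,0],
    [0,0,0],
    [0,0,0],
  ],
)

```text
clock: 4.65
position: [0.3448, -0.8005, 0.2949]
ee_rot: [-3.073, -0.633, 0.001]
force: [0.7, -1.9, 0.5]
width: 0.005
gripper_force: 0.0
```

```bash
python3 -c "
from h import *
s=arm.observe();print(s['joints'],s['position'],np.hypot(*s['position'][:2]))"
```

```text
[ 1.08415929  0.93342411  0.0807353   0.49713745 -0.06584179  1.71653037
 -0.04177283] [ 0.34481245 -0.80047683  0.29491627] 0.8715840607658568
```

Call:
carry_out(
  claw=[0,0,0,0,0,0,0,0,0,0,0,0,0,0,0,0,0,0,0,0],
  delta_pos=[
    [3,-0.1,0],
    [4.9,-0.14,0],
    [4.9,-0.14,0],
    [4.9,-0.14,0],
    [4.9,-0.14,0],
    [4.9,-0.14,0],
    [4.9,-0.14,0],
    [4.9,-0.14,0],
    [4.9,-0.14,0],
    [4.9,-0.14,0],
    [4.9,-0.14,0],
    [4.9,-0.14,0],
    [4.9,-0.14,0],
    [4.9,-0.14,0],
    [4.9,-0.14,0],
    [4.9,-0.14,0],
    [4.9,-0.14,0],
    [4.9,-0.14,0],
    [4.9,-0.14,0],
    [4.9,-0.14,0],
  ],
  angular=[
    [0,0,-0.034],
    [0,0,-0.056],
    [0,0,-0.056],
    [0,0,-0.056],
    [0,0,-0.056],
    [0,0,-0.056],
    [0,0,-0.056],
    [0,0,-0.056],
    [0,0,-0.056],
    [0,0,-0.056],
    [0,0,-0.056],
    [0,0,-0.056],
    [0,0,-0.056],
    [0,0,-0.056],
    [0,0,-0.056],
    [0,0,-0.056],
    [0,0,-0.056],
    [0,0,-0.056],
    [0,0,-0.056],
    [0,0,-0.056],
  ],
)

```text
clock: 6.65
position: [0.8715, -0.0514, 0.2977]
ee_rot: [-2.291, -2.148, 0.002]
force: [-0.3, 0.2, -0.0]
width: 0.002
gripper_force: 0.0
```

Call:
carry_out(
  claw=[0,0,0,0,0,0],
  delta_pos=[
    [4.9,-0.14,0],
    [4.9,-0.14,0],
    [4.9,-0.14,0],
    [4.9,-0.14,0],
    [4.9,-0.14,0],
    [4,-0.1,0],
  ],
  angular=[
    [0,0,-0.056],
    [0,0,-0.056],
    [0,0,-0.056],
    [0,0,-0.056],
    [0,0,-0.056],
    [0,0,-0.05],
  ],
)

```text
clock: 7.25
position: [0.8429, 0.2324, 0.2976]
ee_rot: [-1.904, -2.497, 0.001]
force: [1.0, -0.1, 0.5]
width: 0.003
gripper_force: 0.0
```

```bash
cat > go.py <<'E'
import sys
from h import *
np.set_printoptions(precision=4,suppress=True)
# usage: go.py x y z yaw_of_tool_y_deg : remaining shift in current tool frame (cm), with rotation about tool z (rad)
x,y,z,b=map(float,sys.argv[1:5]); s=arm.observe(); r=R.from_rotvec(s["ee_rot"])
d=np.array([x,y,z])-s["position"]; ty=r.as_matrix()[:,1]; yaw=np.degrees(np.arctan2(ty[1],ty[0]))
want=R.from_matrix(np.array([[np.cos(np.radians(b+90)),np.cos(np.radians(b)),0],[np.sin(np.radians(b+90)),np.sin(np.radians(b)),0],[0,0,-1]]))
print("pos",s["position"],"yaw",yaw,"joints",s["joints"],"F",s["force"],"t",s["clock"])
print("tool-frame cm now",r.inv().apply(d)*100,"after turn",want.inv().apply(d)*100,"turn",(r.inv()*want).as_rotvec())
E
python3 go.py .674 .292 .15 58.7
```

```text
pos [0.8429 0.2324 0.2976] yaw 15.338680342411081 joints [-0.3077  0.9455 -0.1011  0.4607  0.0821  1.739  -0.0857] F [ 1.0411 -0.0633  0.4737] t 7.25
tool-frame cm now [ 10.1993 -14.6871  14.7983] after turn [17.5264 -3.6865 14.7635] turn [-0.0014 -0.0015 -0.7568]
```

Call:
carry_out(
  claw=[0,0,0,0,0,0,0,0,0,0,0],
  delta_pos=[
    [0,0,0],
    [0,0,0],
    [0,0,0],
    [0,0,0],
    [0,0,0],
    [0,0,0],
    [4.4,-0.9,1.5],
    [4.4,-0.9,2.5],
    [4.4,-0.9,3.5],
    [4.3,-1.0,4.3],
    [0,0,3],
  ],
  angular=[
    [0,0,-0.126],
    [0,0,-0.126],
    [0,0,-0.126],
    [0,0,-0.126],
    [0,0,-0.126],
    [0,0,-0.127],
    [0,0,0],
    [0,0,0],
    [0,0,0],
    [0,0,0],
    [0,0,0],
  ],
)

```text
clock: 8.35
position: [0.6961, 0.2834, 0.1675]
ee_rot: [-0.842, -3.021, 0.002]
force: [0.8, 1.4, 0.3]
width: 0.004
gripper_force: 0.0
```

```bash
python3 go.py .674 .292 .056 58.7
```

```text
pos [0.6961 0.2834 0.1675] yaw 58.84083800903784 joints [-0.3191  0.7095 -0.2554  1.2526  0.1736  1.2057  0.449 ] F [0.7966 1.4156 0.2949] t 8.35
tool-frame cm now [ 2.2801 -0.3767 11.1585] after turn [ 2.3376 -0.4112 11.1454] turn [-0.0026 -0.0052  0.0025]
```

Call:
carry_out(
  claw=[0,0],
  delta_pos=[
    [0,0,0],
    [0,0,0],
  ],
  angular=[
    [0,0,0],
    [0,0,0],
  ],
)

```text
clock: 8.55
position: [0.7043, 0.2794, 0.1697]
ee_rot: [0.855, 3.023, -0.001]
force: [0.5, -0.6, 1.3]
width: 0.005
gripper_force: 0.0
```

```bash
python3 go.py .674 .292 .056 58.7
```

```text
pos [0.7043 0.2794 0.1697] yaw 58.4083408303125 joints [-0.3157  0.7148 -0.2501  1.236   0.1749  1.2118  0.4511] F [ 0.468  -0.6453  1.2829] t 8.55
tool-frame cm now [ 3.2513 -0.5088 11.3714] after turn [ 3.2484 -0.499  11.3726] turn [-0.0006  0.0005 -0.0051]
```

Call:
carry_out(
  claw=[0,0,0,0,0,0],
  delta_pos=[
    [1.1,-0.17,2.5],
    [1.1,-0.17,2.5],
    [1,-0.16,2.5],
    [0,0,2],
    [0,0,1.2],
    [0,0,0],
  ],
  angular=[
    [0,0,0],
    [0,0,0],
    [0,0,0],
    [0,0,0],
    [0,0,0],
    [0,0,0],
  ],
)

```text
clock: 9.15
position: [0.6752, 0.292, 0.062]
ee_rot: [0.856, 3.022, -0.001]
force: [-0.1, -0.6, -0.4]
width: 0.003
gripper_force: 0.0
```

Call:
carry_out(
  claw=[0,0,0,0],
  delta_pos=[
    [0,0,0.4],
    [0,0,0.4],
    [0,0,0.3],
    [0,0,0],
  ],
  angular=[
    [0,0,0],
    [0,0,0],
    [0,0,0],
    [0,0,0],
  ],
)

```text
clock: 9.55
position: [0.6744, 0.2927, 0.0514]
ee_rot: [0.855, 3.023, 0.0]
force: [0.6, -0.8, -0.6]
width: 0.004
gripper_force: 0.0
```

Call:
carry_out(
  claw=[0,0,0],
  delta_pos=[
    [0,0,0.2],
    [0,0,0.2],
    [0,0,0],
  ],
  angular=[
    [0,0,0],
    [0,0,0],
    [0,0,0],
  ],
)

```text
clock: 9.85
position: [0.6746, 0.2929, 0.0476]
ee_rot: [0.854, 3.023, 0.001]
force: [0.2, 0.6, 3.0]
width: 0.004
gripper_force: 1.2
```

Call:
carry_out(
  claw=[0,0,0,0,0,0,0,0,0,0,0,0,0,0,0,0],
  delta_pos=[
    [0,1,-3],
    [0,1,-4],
    [0,0,-4],
    [0,0,-4],
    [1,0,-4],
    [3,0,-2],
    [3,0,0],
    [3,0,0],
    [3,0,0],
    [3,0,0],
    [2,-1,3],
    [1.5,-1,4],
    [0,0,4],
    [0,0,4],
    [0,0,3.5],
    [0,0,0],
  ],
  angular=[
    [0,0,0],
    [0,0,0],
    [0,0,0],
    [0,0,0],
    [0,0,0],
    [0,0,0],
    [0,0,0],
    [0,0,0],
    [0,0,0],
    [0,0,0],
    [0,0,0],
    [0,0,0],
    [0,0,0],
    [0,0,0],
    [0,0,0],
    [0,0,0],
  ],
)

```text
clock: 11.45
position: [0.5056, 0.3922, 0.0677]
ee_rot: [-0.853, -3.019, 0.011]
force: [0.1, -0.7, -0.2]
width: 0.009
gripper_force: 0.0
```

```bash
python3 go.py .5075 .3937 .052 58.7
```

```text
pos [0.5056 0.3922 0.0677] yaw 58.4539865401778 joints [-0.561   0.6402 -0.277   1.6699  0.2148  0.8701  0.0939] F [ 0.1033 -0.702  -0.2143] t 11.45
tool-frame cm now [-0.0917  0.2375  1.5726] after turn [-0.0889  0.2244  1.5747] turn [-0.0081 -0.0024 -0.0043]
```

Call:
carry_out(
  claw=[0,0,0,0],
  delta_pos=[
    [0,0.2,0.6],
    [0,0,0.6],
    [0,0,0.5],
    [0,0,0],
  ],
  angular=[
    [0,0,0],
    [0,0,0],
    [0,0,0],
    [0,0,0],
  ],
)

```text
clock: 11.85
position: [0.5094, 0.3967, 0.0559]
ee_rot: [0.854, 3.023, 0.001]
force: [-0.3, -0.4, -0.0]
width: 0.008
gripper_force: 0.0
```

Call:
carry_out(
  claw=[0,0,0,0],
  delta_pos=[
    [0,0,0.2],
    [0,0,0.2],
    [0,0,0.1],
    [0,0,0],
  ],
  angular=[
    [0,0,0],
    [0,0,0],
    [0,0,0],
    [0,0,0],
  ],
)

```text
clock: 12.25
position: [0.5092, 0.3965, 0.0503]
ee_rot: [0.854, 3.023, 0.0]
force: [-0.5, 0.3, -0.2]
width: 0.003
gripper_force: 0.0
```

Call:
carry_out(
  claw=[0,0,0],
  delta_pos=[
    [0,0,0.3],
    [0,0,0.2],
    [0,0,0],
  ],
  angular=[
    [0,0,0],
    [0,0,0],
    [0,0,0],
  ],
)

```text
clock: 12.55
position: [0.509, 0.3963, 0.045]
ee_rot: [-0.854, -3.023, 0.001]
force: [1.1, -0.0, -0.4]
width: 0.005
gripper_force: 0.0
```

Call:
carry_out(
  claw=[0,0],
  delta_pos=[
    [0,0,0.15],
    [0,0,0],
  ],
  angular=[
    [0,0,0],
    [0,0,0],
  ],
)

```text
clock: 12.75
position: [0.5092, 0.3965, 0.0438]
ee_rot: [-0.854, -3.023, -0.0]
force: [-0.2, 0.4, 0.6]
width: 0.006
gripper_force: 0.0
```

Call:
carry_out(
  claw=[0,0],
  delta_pos=[
    [0,0,0.15],
    [0,0,0],
  ],
  angular=[
    [0,0,0],
    [0,0,0],
  ],
)

```text
clock: 12.95
position: [0.5094, 0.3967, 0.0426]
ee_rot: [0.854, 3.023, 0.001]
force: [-0.3, -0.8, 1.8]
width: 0.005
gripper_force: 1.1
```

The probes put FR at about 47.7 mm, while a point 134 mm off the diagonal towards the screw foot is at about 43 mm. That is roughly 5.9 mm of hang, so the foot is about 7.9 mm short, or 1.6 turns. Next I'll plan the circular push.

```bash
cat > circ.py <<'E'
import sys
from h import *
# circ.py th0 th1 step radius jx jy z : rows in tool frame
a0,a1,st,r,jx,jy,z=map(float,sys.argv[1:8]); s=arm.observe(); M=R.from_rotvec(s["ee_rot"]).inv()
p=s["position"]; rows=[]
th=np.arange(a0,a1-1e-6,-st); pts=[(jx+r*np.cos(np.radians(t)),jy+r*np.sin(np.radians(t)),z) for t in th]
acc=np.zeros(3)
for q in pts:
    d=M.apply(np.array(q)-p)*100-acc; d=d.round(2); acc+=d; rows.append(d.tolist())
print(len(rows)); print(rows); print(s["position"],s["clock"])
E
python3 circ.py -20 -640 20 .038 .4427 .4180 .078
```

```text
32
[[3.07, -0.91, -3.54], [-0.04, -1.32, -0.0], [0.42, -1.25, -0.0], [0.82, -1.04, -0.0], [1.13, -0.69, -0.0], [1.29, -0.26, -0.0], [1.31, 0.19, -0.0], [1.16, 0.63, -0.0], [0.87, 0.99, -0.0], [0.49, 1.23, -0.0], [0.03, 1.32, -0.0], [-0.42, 1.25, -0.0], [-0.82, 1.03, -0.0], [-1.12, 0.69, -0.0], [-1.29, 0.27, -0.0], [-1.31, -0.2, -0.0], [-1.16, -0.63, -0.0], [-0.87, -0.98, -0.0], [-0.49, -1.23, -0.0], [-0.04, -1.32, -0.0], [0.42, -1.25, -0.0], [0.82, -1.04, -0.0], [1.13, -0.69, -0.0], [1.29, -0.26, -0.0], [1.31, 0.19, -0.0], [1.16, 0.63, -0.0], [0.87, 0.99, -0.0], [0.49, 1.23, -0.0], [0.03, 1.32, -0.0], [-0.42, 1.25, -0.0], [-0.82, 1.03, -0.0], [-1.12, 0.69, -0.0]]
[0.50935409 0.39670854 0.04259505] 12.95
```

Call:
carry_out(
  claw=[0,0,0,0,0,0,0,0,0,0],
  delta_pos=[
    [0,0,-1.8],
    [0,0,-1.74],
    [1.57,-0.46,0],
    [1.5,-0.45,0],
    [-0.04,-1.32,0],
    [0.42,-1.25,0],
    [0.82,-1.04,0],
    [1.13,-0.69,0],
    [1.29,-0.26,0],
    [1.31,0.19,0],
  ],
  angular=[
    [0,0,0],
    [0,0,0],
    [0,0,0],
    [0,0,0],
    [0,0,0],
    [0,0,0],
    [0,0,0],
    [0,0,0],
    [0,0,0],
    [0,0,0],
  ],
)

```text
clock: 13.95
position: [0.412, 0.3933, 0.0775]
ee_rot: [-0.854, -3.023, 0.002]
force: [1.5, -0.9, 0.6]
width: 0.008
gripper_force: 0.8
```

Run:
```python
from h import *
s=arm.observe();d=s["position"]-[.4427,.418,0];print(s["position"],np.degrees(np.arctan2(d[1],d[0])),np.hypot(*d[:2]),s["force"],s["ft_torque"])
S=arm.get_image("scene");c=S["frame"][250:330,150:250];cv2.imwrite("pics/c3.png",cv2.resize(c,(600,480),interpolation=2)[:,:,::-1])
```

```text
[0.41200356 0.39334127 0.07751983] -141.22475953850594 0.039374158365502426 [ 1.49287706 -0.8982545   0.59807094] [-0.16268509 -0.4495424  -0.05308858]
```

View pics/c3.png

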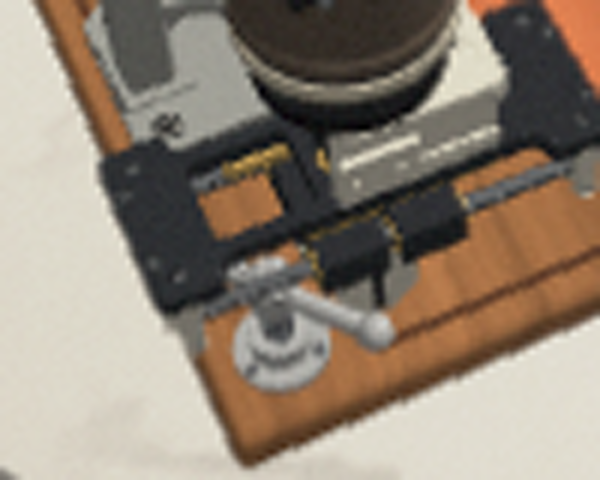

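The bar is being carried round: its ball end is now at about (212,305) in the full frame. Continuing.

Call:
carry_out(
  claw=[0,0,0,0,0,0,0,0,0,0,0,0,0,0,0,0,0,0,0],
  delta_pos=[
    [1.16,0.63,0],
    [0.87,0.99,0],
    [0.49,1.23,0],
    [0.03,1.32,0],
    [-0.42,1.25,0],
    [-0.82,1.03,0],
    [-1.12,0.69,0],
    [-1.29,0.27,0],
    [-1.31,-0.2,0],
    [-1.16,-0.63,0],
    [-0.87,-0.98,0],
    [-0.49,-1.23,0],
    [-0.04,-1.32,0],
    [0.42,-1.25,0],
    [0.82,-1.04,0],
    [1.13,-0.69,0],
    [1.29,-0.26,0],
    [1.31,0.19,0],
    [0,0,0],
  ],
  angular=[
    [0,0,0],
    [0,0,0],
    [0,0,0],
    [0,0,0],
    [0,0,0],
    [0,0,0],
    [0,0,0],
    [0,0,0],
    [0,0,0],
    [0,0,0],
    [0,0,0],
    [0,0,0],
    [0,0,0],
    [0,0,0],
    [0,0,0],
    [0,0,0],
    [0,0,0],
    [0,0,0],
    [0,0,0],
  ],
)

```text
clock: 15.9
position: [0.4109, 0.3954, 0.078]
ee_rot: [-0.849, -3.023, -0.001]
force: [-0.9, -0.2, 0.7]
width: 0.005
gripper_force: 0.3
```

Run:
```python
from h import *
np.set_printoptions(precision=4,suppress=True)
s=arm.observe();d=s["position"]-[.4427,.418,0];print(s["position"],np.degrees(np.arctan2(d[1],d[0])),np.hypot(*d[:2]),s["force"],s["ft_torque"])
S=arm.get_image("scene");c=S["frame"][190:330,140:300];cv2.imwrite("pics/c4.png",cv2.resize(c,(680,595),interpolation=2)[:,:,::-1])
for p in((212.5,305),):
    o,d=und(S,(p[0]/512,p[1]/384));x=o+d*(.092-o[2])/d[2];print("ball earlier",x,np.degrees(np.arctan2(x[1]-.418,x[0]-.4427)))
```

```text
[0.4109 0.3954 0.078 ] -144.6093219454433 0.0390167046650923 [-0.8833 -0.1867  0.7262] [-0.0626 -0.0688 -0.0175]
ball earlier [0.3952 0.4144 0.092 ] -175.69463599947267
```

View pics/c4.png

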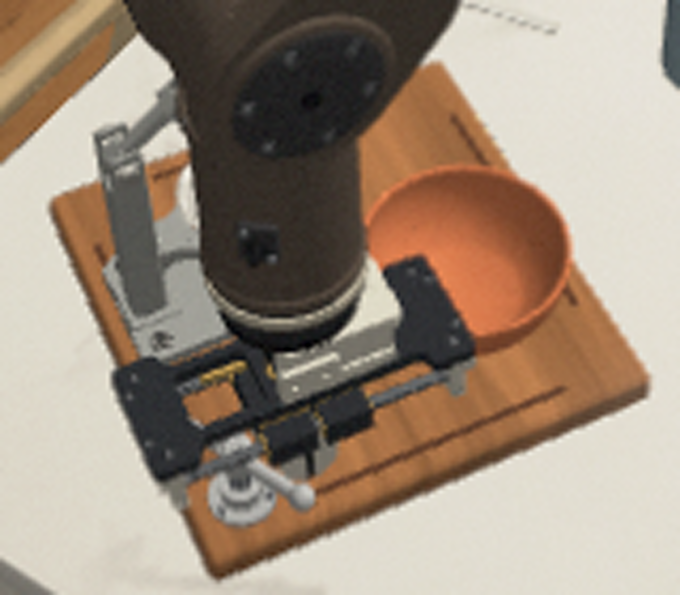

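The ball is now at about (211,306) in the full frame, one full turn further on, so about 1.26 turns are done. The board edge has not shifted. About 120° remains.

Call:
carry_out(
  claw=[0,0,0,0,0,0,0,0,0,0],
  delta_pos=[
    [1.16,0.63,0],
    [0.87,0.99,0],
    [0.49,1.23,0],
    [0.03,1.32,0],
    [-0.42,1.25,0],
    [-0.82,1.03,0],
    [0,0,0],
    [0.6,-0.8,0],
    [0,0,-3],
    [0,0,-4],
  ],
  angular=[
    [0,0,0],
    [0,0,0],
    [0,0,0],
    [0,0,0],
    [0,0,0],
    [0,0,0],
    [0,0,0],
    [0,0,0],
    [0,0,0],
    [0,0,0],
  ],
)

```text
clock: 16.95
position: [0.424, 0.4505, 0.1466]
ee_rot: [-0.852, -3.021, 0.006]
force: [1.1, 0.5, 0.5]
width: 0.005
gripper_force: 0.0
```

```bash
python3 go.py .5092 .3965 .056 58.7
python3 - <<'E'
from h import *
S=arm.get_image("scene");c=S["frame"][190:330,140:300];cv2.imwrite("pics/c5.png",cv2.resize(c,(680,595),interpolation=2)[:,:,::-1])
E
```

```text
pos [0.424  0.4505 0.1466] yaw 58.521414027293645 joints [-0.6918  0.5228 -0.3078  1.6599  0.1805  0.9916 -0.0394] F [1.0826 0.4663 0.4833] t 16.95
tool-frame cm now [-10.0967  -0.1117   9.0495] after turn [-10.0842  -0.184    9.0622] turn [-0.0045 -0.0013 -0.0031]
```

View pics/c5.png

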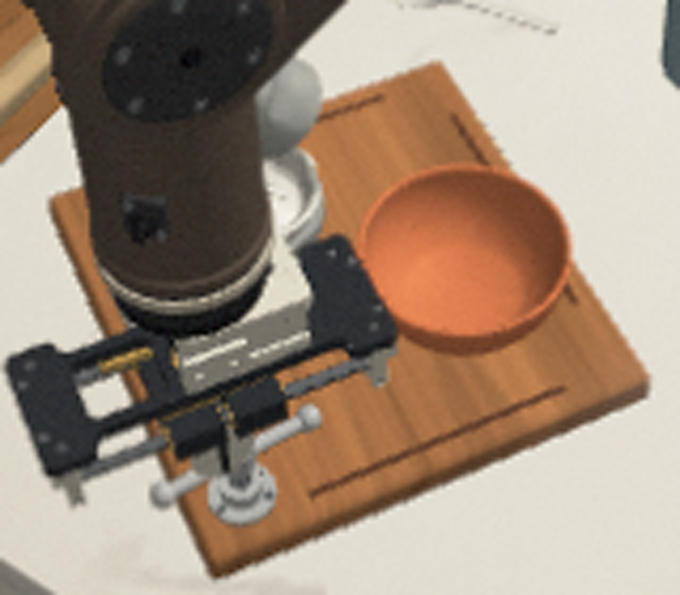

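The T-bar now lies roughly along the board's left edge, with balls at about (213,288) and (178,306). The foot is down and the bowl is in place. I'll probe the same spot again.

Call:
carry_out(
  claw=[0,0,0,0,0,0,0],
  delta_pos=[
    [-3.4,0,0],
    [-3.4,0,0],
    [-3.3,-0.15,2],
    [0,0,3],
    [0,0,2.5],
    [0,0,1.6],
    [0,0,0],
  ],
  angular=[
    [0,0,0],
    [0,0,0],
    [0,0,0],
    [0,0,0],
    [0,0,0],
    [0,0,0],
    [0,0,0],
  ],
)

```text
clock: 17.7
position: [0.5099, 0.3968, 0.0548]
ee_rot: [-0.852, -3.021, 0.004]
force: [-0.9, -0.6, 0.0]
width: 0.001
gripper_force: 0.0
```

Call:
carry_out(
  claw=[0,0,0],
  delta_pos=[
    [0,0,0.4],
    [0,0,0.2],
    [0,0,0],
  ],
  angular=[
    [0,0,0],
    [0,0,0],
    [0,0,0],
  ],
)

```text
clock: 18.0
position: [0.5122, 0.398, 0.0517]
ee_rot: [0.854, 3.023, 0.002]
force: [0.1, -0.3, 0.3]
width: 0.003
gripper_force: 0.0
```

Call:
carry_out(
  claw=[0,0,0],
  delta_pos=[
    [0,0,0.25],
    [0,0,0],
    [0,0,0],
  ],
  angular=[
    [0,0,0],
    [0,0,0],
    [0,0,0],
  ],
)

```text
clock: 18.3
position: [0.5121, 0.3974, 0.0485]
ee_rot: [0.854, 3.023, 0.0]
force: [-0.3, 0.3, 0.7]
width: 0.004
gripper_force: 0.0
```

Call:
carry_out(
  claw=[0,0,0],
  delta_pos=[
    [0,0,0.1],
    [0,0,0],
    [0,0,0],
  ],
  angular=[
    [0,0,0],
    [0,0,0],
    [0,0,0],
  ],
)

```text
clock: 18.6
position: [0.5122, 0.3976, 0.0477]
ee_rot: [0.854, 3.023, 0.001]
force: [-0.2, -0.3, 3.2]
width: 0.004
gripper_force: 1.8
```

Call:
carry_out(
  claw=[0,0,0,0,0,0,0,0,0,0,0,0,0,0,0,0,0,0],
  delta_pos=[
    [0,0.5,-3],
    [0,0.5,-4],
    [0,0,-4],
    [0,0,-4],
    [-1,0,-4],
    [-3,0,-2],
    [-3,0,0],
    [-3,0,0],
    [-3,0,0],
    [-3,0,0],
    [-2,0,2],
    [-1.3,-0.4,3],
    [0,-1,4],
    [0,0,4],
    [0,0,4],
    [0,0,2],
    [0,0,1],
    [0,0,0],
  ],
  angular=[
    [0,0,0],
    [0,0,0],
    [0,0,0],
    [0,0,0],
    [0,0,0],
    [0,0,0],
    [0,0,0],
    [0,0,0],
    [0,0,0],
    [0,0,0],
    [0,0,0],
    [0,0,0],
    [0,0,0],
    [0,0,0],
    [0,0,0],
    [0,0,0],
    [0,0,0],
    [0,0,0],
  ],
)

```text
clock: 20.4
position: [0.6731, 0.2926, 0.0552]
ee_rot: [-0.853, -3.021, 0.003]
force: [-0.1, -0.7, 0.3]
width: -0.001
gripper_force: 0.0
```

```bash
cat > fin.py <<'E'
from h import *
np.set_printoptions(precision=4,suppress=True)
S=arm.get_image("scene");T=arm.get_image("top")
n=lambda im:[(l,[(round(x["centre"][0]*512,1),round(x["centre"][1]*384,1),round(x["conf"],2)) for x in arm.place_of(l,im)[:2]]) for l in("lever_grip","lever_pivot")]
print(n(S),n(T))
a,b=arm.place_of("lever_grip",S),arm.place_of("lever_grip",T)
if a and b: print(tri([und(S,a[0]["centre"]),und(T,b[0]["centre"])]))
E
python3 go.py .674 .292 .052 58.7; python3 fin.py
```

```text
pos [0.6731 0.2926 0.0552] yaw 58.460773567325134 joints [-0.3464  0.7786 -0.2379  1.4139  0.2006  0.9759  0.389 ] F [-0.0825 -0.7259  0.2931] t 20.4
tool-frame cm now [-0.1083 -0.0073  0.3203] after turn [-0.1077 -0.0085  0.3205] turn [-0.0024 -0.0019 -0.0042]
[('lever_grip', [(217.2, 178.2, 0.62)]), ('lever_pivot', [(167.6, 226.0, 0.68), (220.7, 264.9, 0.49)])] [('lever_grip', [(191.7, 173.1, 0.64), (139.1, 210.2, 0.17)]), ('lever_pivot', [(149.4, 151.1, 0.79)])]
(array([0.5024, 0.2194, 0.3068]), [np.float64(4.693790200324858), np.float64(4.693790200324852)])
```

Call:
carry_out(
  claw=[0,0,0,0],
  delta_pos=[
    [0,0,0.4],
    [0,0,0.2],
    [0,0,0],
    [0,0,0],
  ],
  angular=[
    [0,0,0],
    [0,0,0],
    [0,0,0],
    [0,0,0],
  ],
)

```text
clock: 21.2
position: [0.6743, 0.2929, 0.0511]
ee_rot: [-0.854, -3.023, 0.0]
force: [-0.5, 0.2, 0.4]
width: 0.006
gripper_force: 0.0
```

Call:
carry_out(
  claw=[0,0,0],
  delta_pos=[
    [0,0,0.15],
    [0,0,0],
    [0,0,0],
  ],
  angular=[
    [0,0,0],
    [0,0,0],
    [0,0,0],
  ],
)

```text
clock: 21.5
position: [0.6743, 0.293, 0.0498]
ee_rot: [-0.854, -3.023, -0.0]
force: [-0.4, -0.5, 0.3]
width: 0.004
gripper_force: 0.0
```

Call:
carry_out(
  claw=[0,0,0],
  delta_pos=[
    [0,0,0.2],
    [0,0,0],
    [0,0,0],
  ],
  angular=[
    [0,0,0],
    [0,0,0],
    [0,0,0],
  ],
)

```text
clock: 21.8
position: [0.6743, 0.2931, 0.0478]
ee_rot: [0.854, 3.023, 0.0]
force: [-1.0, -0.9, 0.9]
width: 0.005
gripper_force: 0.1
```

FR now reads 47.8 mm and the foot side 47.7 mm, so the board is level. Next is the lever: rise, turn the gripper and lean it, so the arm stays clear of the lamp.

Call:
carry_out(
  claw=[0,0,0,0,0,0,0,0,0,0,0,0,0,0,0,0,0,0],
  delta_pos=[
    [0,0,-3],
    [0,0,-4],
    [0,0,-4],
    [0,0,-4],
    [0,0,-4],
    [0,0,-4],
    [0,0,-3],
    [0,0,-2],
    [0,0,0],
    [0,0,0],
    [0,0,0],
    [0,0,0],
    [0,0,0],
    [0,0,0],
    [0,0,0],
    [0,0,0],
    [0,0,0],
    [0,0,0],
  ],
  angular=[
    [0,0,0],
    [0,0,0],
    [0,0,0],
    [0,0,0.14],
    [0,0,0.143],
    [0,0,0.143],
    [0,0,0.143],
    [0,0,0.143],
    [0,0,0.143],
    [0,0,0.143],
    [0,0,0.143],
    [0,0,0.143],
    [0,0,0.143],
    [0,0,0.143],
    [0,-0.08,0],
    [0,-0.08,0],
    [0,-0.09,0],
    [0,0,0],
  ],
)

```text
clock: 23.6
position: [0.6735, 0.2956, 0.324]
ee_rot: [2.615, 1.471, -0.338]
force: [0.2, -0.3, -2.0]
width: 0.002
gripper_force: 0.0
```

```bash
python3 go.py .504 .219 .335 -31.3; python3 fin.py
```

```text
pos [0.6735 0.2956 0.324 ] yaw -31.32390220251409 joints [-0.602   0.7628  0.1551  0.8012  0.0225  1.8044 -1.0211] F [ 0.1684 -0.2512 -1.9514] t 23.6
tool-frame cm now [-15.1242 -10.5063   2.8538] after turn [-15.3501 -10.509   -1.0956] turn [-0.0034  0.2554  0.    ]
[('lever_grip', [(216.8, 178.1, 0.55), (170.7, 224.7, 0.41)]), ('lever_pivot', [(170.8, 225.8, 0.73)])] [('lever_grip', [(191.3, 171.1, 0.63)]), ('lever_pivot', [])]
(array([0.5058, 0.2196, 0.3061]), [np.float64(2.772991940153195), np.float64(2.7729919401531684)])
```

Call:
carry_out(
  claw=[0,0,0,0,0,0,0],
  delta_pos=[
    [-0.5,0,-2],
    [-2.9,-2.1,1],
    [-2.9,-2.1,1],
    [-2.9,-2.1,1],
    [-2.9,-2.1,1],
    [-2.9,-2.1,0.9],
    [0,0,0],
  ],
  angular=[
    [0,0,0],
    [0,0,0],
    [0,0,0],
    [0,0,0],
    [0,0,0],
    [0,0,0],
    [0,0,0],
  ],
)

```text
clock: 24.7
position: [0.5011, 0.2156, 0.3379]
ee_rot: [2.62, 1.467, -0.33]
force: [0.9, -0.0, 0.0]
width: 0.001
gripper_force: 0.0
```

```bash
python3 go.py .504 .219 .30 -31.3
```

```text
pos [0.5011 0.2156 0.3379] yaw -31.529512901121464 joints [-0.6636  0.3712  0.1279  1.4284  0.0674  1.5677 -1.097 ] F [ 0.9072 -0.0237  0.0313] t 24.7
tool-frame cm now [1.3714 0.0758 3.5607] after turn [0.4471 0.0725 3.7895] turn [-0.0018  0.2501 -0.0038]
```

Call:
carry_out(
  claw=[0,0,0,0,0,0,0,0,0],
  delta_pos=[
    [0.25,0,0.97],
    [0.25,0,0.97],
    [0.25,0,0.97],
    [0.25,0,0.97],
    [0.25,0,0.97],
    [0.25,0,0.97],
    [0.25,0,0.97],
    [0.25,0,0.97],
    [0,0,0],
  ],
  angular=[
    [0,0,0],
    [0,0,0],
    [0,0,0],
    [0,0,0],
    [0,0,0],
    [0,0,0],
    [0,0,0],
    [0,0,0],
    [0,0,0],
  ],
)

```text
clock: 25.6
position: [0.5046, 0.2178, 0.2551]
ee_rot: [2.619, 1.466, -0.332]
force: [-0.5, -0.3, 0.7]
width: 0.005
gripper_force: 0.0
```

Call:
carry_out(
  claw=[0,0,0,0,0,0],
  delta_pos=[
    [0.25,0,0.97],
    [0.25,0,0.97],
    [0.12,0,0.48],
    [0.12,0,0.48],
    [0.12,0,0.48],
    [0,0,0],
  ],
  angular=[
    [0,0,0],
    [0,0,0],
    [0,0,0],
    [0,0,0],
    [0,0,0],
    [0,0,0],
  ],
)

```text
clock: 26.2
position: [0.505, 0.218, 0.2211]
ee_rot: [2.619, 1.467, -0.33]
force: [0.7, -0.1, 0.0]
width: -0.001
gripper_force: 0.1
```

Run:
```python
from h import *
S=arm.get_image("scene");c=S["frame"][150:330,140:300];cv2.imwrite("pics/c6.png",cv2.resize(c,(533,600),interpolation=2)[:,:,::-1])
for l in("lever_grip","lever_pivot"):print(l,[(x["centre"][0]*512,x["centre"][1]*384,x["conf"]) for x in arm.place_of(l,S)[:2]])
print(proj(S,[[.487-.06*.5195+.033*.8545,.254-.06*.8545-.033*.5195,.203],arm.observe()["position"]]))
```

```text
lever_grip []
lever_pivot [(168.2944, 228.096, 0.66)]
[[233.7415924  202.46262515]
 [219.74487635 201.90412676]]
```

View pics/c6.png

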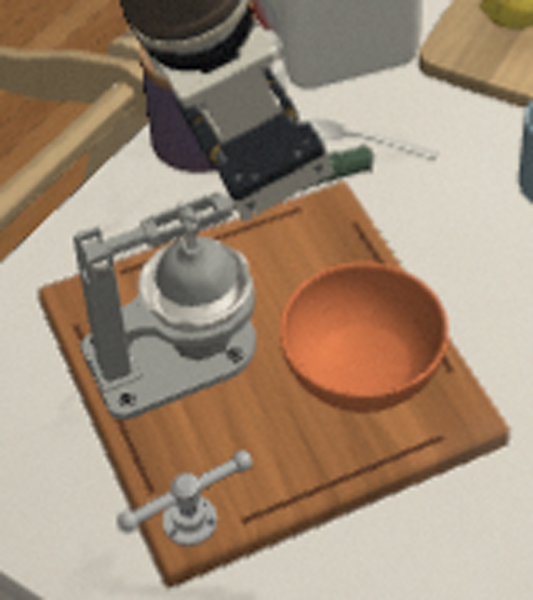

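The lever is nearly down, with the press head in the cup at about (200,240). The fingers are on the grip near (225,200). The bowl and T-bar are unchanged. I'll finish pushing to the stop.

Call:
carry_out(
  claw=[0,0,0,0,0],
  delta_pos=[
    [0.05,0,0.2],
    [0.05,0,0.2],
    [0.05,0,0.2],
    [0,0,0],
    [0,0,0],
  ],
  angular=[
    [0,0,0],
    [0,0,0],
    [0,0,0],
    [0,0,0],
    [0,0,0],
  ],
)

```text
clock: 26.85
position: [0.5053, 0.218, 0.2162]
ee_rot: [2.619, 1.466, -0.328]
force: [-1.2, -0.6, 6.4]
width: 0.007
gripper_force: 3.2
```

Call:
carry_out(
  claw=[0,0,0,0],
  delta_pos=[
    [0.05,0,0.2],
    [0.03,0,0.1],
    [0,0,0],
    [0,0,0],
  ],
  angular=[
    [0,0,0],
    [0,0,0],
    [0,0,0],
    [0,0,0],
  ],
)

```text
clock: 27.25
position: [0.5056, 0.2179, 0.215]
ee_rot: [2.62, 1.466, -0.326]
force: [-4.4, -1.7, 22.2]
width: 0.001
gripper_force: 9.9
```

The lever is on its stop: 22 N with hardly any further travel. Lifting clear.

Call:
carry_out(
  claw=[0,0,0,0,0,0,0,0,0],
  delta_pos=[
    [-0.25,0,-0.97],
    [-0.5,0,-1.9],
    [-0.7,0,-2.9],
    [-0.7,0,-2.9],
    [2.5,0,-2],
    [4,0,0],
    [4,0,0],
    [4,0,0],
    [0,0,0],
  ],
  angular=[
    [0,0,0],
    [0,0,0],
    [0,0,0],
    [0,0,0],
    [0,0,0],
    [0,0,0],
    [0,0,0],
    [0,0,0],
    [0,0,0],
  ],
)

```text
clock: 28.15
position: [0.5811, 0.3469, 0.2805]
ee_rot: [2.616, 1.473, -0.336]
force: [-0.3, -0.6, -0.9]
width: 0.006
gripper_force: 0.0
```

```bash
python3 fin.py
python3 - <<'E'
from h import *
S=arm.get_image("scene");T=arm.get_image("top");s=arm.observe();print(s["clock"],s["position"],s["force"])
a=cv2.resize(S["frame"][150:330,140:300],(400,450),interpolation=2);b=cv2.resize(T["frame"][110:270,100:260],(400,450),interpolation=2)
cv2.imwrite("pics/c7.png",np.hstack([a,b])[:,:,::-1])
E
```

```text
[('lever_grip', [(231.4, 201.8, 0.83)]), ('lever_pivot', [(168.6, 224.4, 0.91)])] [('lever_grip', [(205.7, 182.5, 0.93)]), ('lever_pivot', [(149.2, 152.2, 0.82), (205.0, 183.7, 0.36)])]
(array([0.4901, 0.1875, 0.2038]), [np.float64(0.043667839232429874), np.float64(0.043667839232371386)])
28.65 [0.58151413 0.34201023 0.28622465] [-0.3772298   0.28169397 -0.70852266]
```

View pics/c7.png

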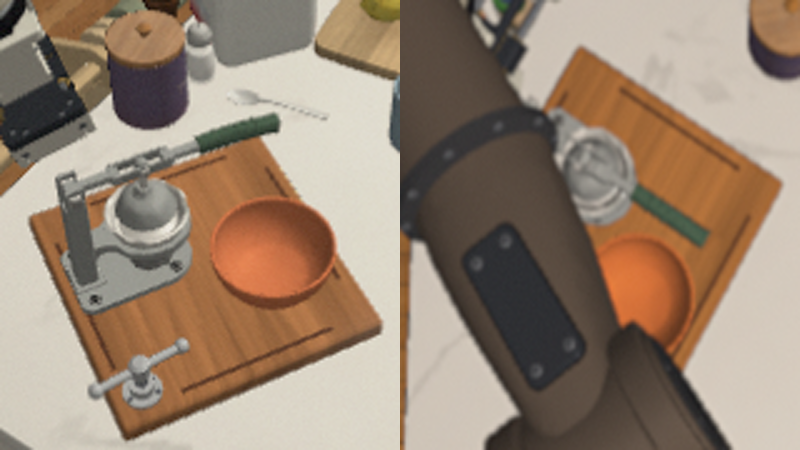

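The lever is down, with the grip at (231,202) and 204 mm high. The board, bowl and spoon are where they were, and the gripper is clear.

```bash
python3 -c "
from cell import arm
print(arm.sign_off())"
```

```text
the job is handed in; nothing more can be done
None
```

I handed the job in at about 28.7 s: I wound the screw foot down about 1.6 turns, the board probes level to about 0.2 mm at the two spots I checked (I didn't test the near-right foot directly), the lever is down on its stop, and the board, bowl and spoon look unmoved in the last pictures.

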